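# Snap the clothespin caddy's lid shut along its bowed edge

## Robot

A 6-joint arm with a two-finger parallel gripper is mounted at the origin on the work surface. World frame = base frame: x ahead of the robot, y to its left, z up, the work surface at z = 0. Lengths are in m, angles in degrees, forces in N, time in s.
With the tool pointing down it reaches from about 0.4 to 0.825 m from the base axis. Payload 7 kg.
Tool frame: the origin (TCP) lies between the finger pads, 19 mm behind the fingertips; this is the grasp point; z points along the fingers, y is the line along which they close (so a half turn about z gives the same grasp; the last joint's range is limited). The gripper opens to 88 mm and grips with 3 to 60 N. Pads are 19 mm wide; open, the fingers measure 130 mm over their backs; the gripper's body (78 mm by 193 mm) begins 47 mm behind the grasp point.
Start: joints at [-46.862, 20.546, 0.682, 0, -70.136, -16.507], TCP at [0.303, -0.603, 0.245] pointing down, gripper open.
Joint ranges: [-176.03, 176.03], [-82.01, 121.73], [-58.28, 71.71], [-173.87, 95.51], [-174.79, -0.11], [-173.66, 173.66]. Speed limits (degrees/s): [136.94, 136.94, 172.46, 180, 180, 180].

## Interface

Orientations are given as [roll, pitch, yaw] about the fixed x, y, z axes, in that order (R = Rz(yaw) Ry(pitch) Rx(roll)).
In Python, from plant import r, capture, close_job, search_frame, outline_of gives the robot as it stands.
- The arm moves only by the shell command python3 -m creep 'ROWS' [FORCE]. ROWS is JSON, a list of rows, each a list of 7 numbers: the finger opening in mm, from 0 to 87.6, then the shift along the world's x, y, z in units of 25 mm (1.0 is 25 mm), then the turn, a rotation vector about the world's x, y, z in degrees. In form: [[hand, x, y, z, ax, ay, az], ...]. A call has 1 to 8 rows; each row shifts and turns the commanded pose from where the row before left it; what a row does not reach is not made up. A row lasts 1/12 s, in which the tool goes at most 41.7 mm and 7.16 degrees, less where a joint would pass 70% of its speed; a pose out of reach is approached as far as the arm can. A call is refused whole if a number of a shift passes 1 or a number of a turn 7.16, either way. A call with a gripper value outside its range is refused whole. The fingers move at their own pace and stop on an object; FORCE is the grip in N (left out, the last holds). Time passes only in rows, so rows that do not move let the fingers close. It gives the time, the measured TCP pose, the force, the opening and the grip force at its end, in the units of the state.
- r.get_state(): the state, without advancing time (a new reading comes with each control period).
- capture(name): name is "scene" or "top" or "wrist"; returns a dict with "frame" (420x560x3 uint8, red, green, blue), "K" (3x3 intrinsics, pixels), "k1" (the pictures are not rectified: a ray, as slopes to the right and down, at radius r is drawn at 1 + k1 r^2 times it, then the intrinsics apply), "origin" and "rotation" of the camera in the world. Camera axes: x right, y down, z forward; pixel columns grow to the right and rows downward; lengths in m; the calibration is good to about 2 mm. A picture is of the moment at which its call begins. There is no depth.
- close_job(): hands the job in; it is judged then, once.
Trained networks look in a picture, given as the dict that the camera call returned (one of the last four; its "shot" number tells which), for a name from the list of things; names that differ only in an ending like _2 or _b are one class to them, and where a whole thing is asked for, a point or a joint stands for the part that bears it (a point fixed in the world has none). Each returns a list of dicts, best first, with "conf" (0 to 1); they miss things now and then, are a little off and sometimes report something else, mostly with a low value. They report only what shows in the picture. A call takes as long as a camera call.
- search_frame(picture, target): "bbox" ([left, top, right, bottom] in pixels, round what is visible of it).
- outline_of(picture, target): "region" (420x560 bool, what is visible of it) and "bbox" ([left, top, right, bottom] in pixels, round what is visible of it).
The state is a dict: "time_s": time; "joints": joint angles; "qd": joint speeds; "joint_torque": joint torques, N m; "tcp_pos": TCP position; "eef_rot": TCP orientation; "contact_force": force on the tool from outside, world axes, zero at the start; "moment": the same for the moment, N m; "gripper_width": finger opening in m; "gripper_force": force on a finger pad.
Only numpy, scipy, OpenCV 4.12 (cv2) and the standard library are available. Lean on these libraries where they do the work, as an engineer would, in place of code of your own. Each camera call takes 0.05 s, during which the arm holds its last target. There are 200 camera calls.

## Task

Fasten the lid of the clothespin caddy on the cart: with closed fingertips, begin at the snap tab at the end beside the round knob and run along the bowed edge to the other end in one gentle stroke, pressing the four tabs well down one after another without lifting away in between. Then move clear. Do not lift or shove the caddy, and leave the jug, dosing ball, brush and clothespin as they are.

Things in the scene. Friction and masses are not known exactly. Their poses are not given: they have to be found in the camera images.
- caddy: closed white plastic clothespin caddy with grey lid, loose, 2.4 kg, upright; bowed front edge, flat back, 265 (y) x 135 (x) mm, lid top 75 mm above the cart. Origin: centre of underside. z up, x from bowed front to flat back, y to the end with the knob. Four white snap tabs along the bow: centres 22 degrees (67 mm) apart on a circle of radius 175 mm about its point x 123, y 0 mm.
- knob_top (a point): centre of the top of the round grey knob fixed on the lid at one end of the caddy (caddy x 32, y 90 mm): 30 mm across, 22 mm high
- tab1_top (a point): centre of the top of snap tab 1 (at the end beside the knob, own y about +95 mm of the caddy); it goes down with the tab. Each tab is 22 mm wide across the arc, 62 mm long along it: 8 mm flat top, then a ramp falling 12.5 mm in 27 mm at both ends, so a fingertip sliding along the arc rides onto the next tab and presses it. Top is 13.5 mm above the lid when up, 3.5 mm at the stop.
- tab2_top (a point): centre of the top of snap tab 2; it goes down with the tab. Same shape as tab 1.
- tab3_top (a point): centre of the top of snap tab 3; it goes down with the tab. Same shape as tab 1.
- tab4_top (a point): centre of the top of snap tab 4 (at the end away from the knob); it goes down with the tab. Same shape as tab 1.
- tab1 (a joint): how far snap tab 1 has been pressed down, m: 0 up, 0.010 at its stop; starts between 0 and 0.0015, counts as pressed down from 0.005. Takes about 1 N, stays where it is left.
- tab2 (a joint): how far snap tab 2 has been pressed down, m: 0 up, 0.010 at its stop; starts between 0 and 0.0015, counts as pressed down from 0.005. Takes about 1 N, stays where it is left.
- tab3 (a joint): how far snap tab 3 has been pressed down, m: 0 up, 0.010 at its stop; starts between 0 and 0.0015, counts as pressed down from 0.005. Takes about 1 N, stays where it is left.
- tab4 (a joint): how far snap tab 4 has been pressed down, m: 0 up, 0.010 at its stop; starts between 0 and 0.0015, counts as pressed down from 0.005. Takes about 1 N, stays where it is left.
- jug: closed teal plastic jug, 90 x 150 mm, 220 mm tall, origin under its centre; bystander
- ball: translucent silicone dosing ball with a flat base, 82 mm across, 68 mm high, origin under its centre; bystander
- brush: stiff scrubbing brush, wooden back with an arched handle, 130 x 50 mm, 65 mm high, origin under its centre; bystander
- clothespin: wooden clothespin lying on the cart, 75 x 17 mm, 11 mm high, origin under its centre; bystander

How it is judged (in metres and radians):
On the way, in this order (a step that is already met when the one before it is completed fails the run):
1. tab 1 is pressed down (the one beside the knob) (value of joint tab1 above 0.005 m), for 0.05 s.
2. tab 2 is pressed down (value of joint tab2 above 0.005 m), for 0.05 s.
3. tab 3 is pressed down (value of joint tab3 above 0.005 m), for 0.05 s.
4. tab 4 is pressed down (value of joint tab4 above 0.005 m), for 0.05 s.
At the end, for the whole second after the job is handed in: All four tabs are down by 5 mm or more of their 10 mm, the caddy stands level, at rest and within 20 mm of where it stood, and the four other things are within 15 mm of where they stood (value of joint each of tab1, tab2, tab3, tab4 above 0.005 m and distance of caddy from where it was at the start of the episode below 0.02 m and angle between caddy's own z axis and vertical below 0.05 rad and linear speed of caddy below 0.01 m/s and distance of each of jug, ball, brush, clothespin from where it was at the start of the episode below 0.015 m); the robot touches nothing.
It fails at once if the fingertips lift away (TCP more than 65 mm above the lid) after tab 1 is down and before tab 4 is down (value of joint tab1 above 0.005 m and value of joint tab4 below 0.005 m and z of the grasp point in the frame of caddy above 0.14 m).
It fails at once if the caddy is pressed with more than 30 N (contact force between any of the arm, the fingers and caddy above 30 N).
It fails at once if the caddy is lifted by 8 mm or tipped (height (world z) of caddy above 0.008 m or angle between caddy's own z axis and vertical above 0.15 rad).
It fails at once if the caddy is shoved by more than 20 mm (distance of caddy from where it was at the start of the episode above 0.02 m).
It fails at once if the jug, ball, brush or clothespin is moved by more than 15 mm (distance of any of jug, ball, brush, clothespin from where it was at the start of the episode above 0.015 m).
It also fails if it takes over 45 s, if anything falls off the work surface, if the arm or the gripper's body presses on something with over 40 N, if the wrist force passes 120 N, or if a joint passes its speed limit or range.

## Working session

There is one attempt and no reset: what is moved stays moved. The work goes in short steps, Python scripts to look and compute and a shell command to move; the robot and the scene stay as the last step left them, time stands still between calls to the robot, and variables do not carry over. Pictures are saved under pics/ and viewed, at most 10 in all, crops included, and the job is handed in when it is done.

```bash
mkdir -p pics; ls
cat > h.py <<'E'
import numpy as np, cv2
from plant import r, capture, close_job, search_frame, outline_of
def ray(c,u,v):
    K=np.array(c["K"]);xd=(u-K[0,2])/K[0,0];yd=(v-K[1,2])/K[1,1];x,y=xd,yd
    for _ in range(20):
        f=1+c["k1"]*(x*x+y*y);x,y=xd/f,yd/f
    return np.array(c["origin"]),np.array(c["rotation"])@np.array([x,y,1])
def at_z(c,u,v,z):
    o,d=ray(c,u,v);return o+d*(z-o[2])/d[2]
def proj(c,P):
    p=(np.atleast_2d(P)-np.array(c["origin"]))@np.array(c["rotation"]);x=p[:,:2]/p[:,2:]
    x=x*(1+c["k1"]*(x**2).sum(1,keepdims=True));K=np.array(c["K"])
    return np.c_[x[:,0]*K[0,0]+K[0,2],x[:,1]*K[1,1]+K[1,2]]
def save(c,n): cv2.imwrite("pics/"+n,cv2.cvtColor(c["frame"],cv2.COLOR_RGB2BGR))
E
python3 - <<'E'
from h import *
s=r.get_state();print(s["time_s"],s["tcp_pos"],s["eef_rot"],s["contact_force"])
for n in ["top","scene"]:
    c=capture(n);save(c,n+"1.png");print(n,c["origin"])
    for t in ["caddy","knob_top","tab1_top","tab2_top","tab3_top","tab4_top","jug","ball","brush","clothespin"]:
        for d in search_frame(c,t)[:4]: 
            b=np.array(d["bbox"]);print(t,round(d["conf"],2),b.round(),at_z(c,(b[0]+b[2])/2,(b[1]+b[3])/2,.085).round(3))
E
```

```text
pics
0.0 [ 0.30235774 -0.60297594  0.24442351] [ 1.79905526e+02 -6.32979665e-03 -1.53374595e+02] [ 1.09536374  0.54552232 -0.38788929]
top [0.34798708 0.01165382 1.17012846]Traceback (most recent call last):
  File "<stdin>", line 7, in <module>
  File "h.py", line 9, in at_z
    o,d=ray(c,u,v);return o+d*(z-o[2])/d[2]
                                       ~^^^
IndexError: invalid index to scalar variable.
```

Run:
```python
from h import *
c=capture("top");print(c["rotation"],c["K"],c["k1"]);c=capture("scene");print(c["rotation"],c["origin"])
```

```text
[-1.67507716e+02  1.28611937e-01 -9.66386926e+01] [[496.2242691    0.         286.71570375]
 [  0.         496.2242691  211.01290434]
 [  0.           0.           1.        ]] -0.03867069377248508
[-1.33099653e+02  7.74435310e-02  3.39787116e+01] [ 1.07754427 -0.68710842  0.85345962]
```

View pics/top1.png

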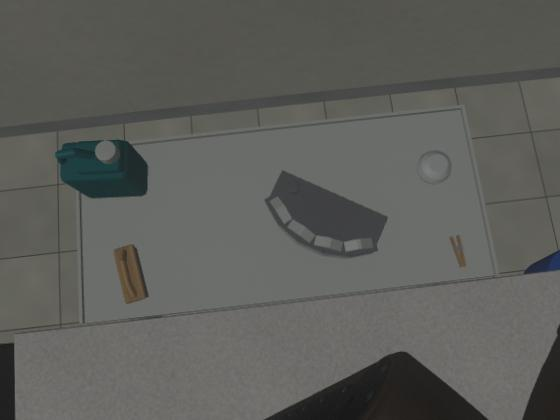

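The top view shows the caddy in the middle. Its knob is at about (293,186), with the tabs at (280,210), (301,231), (328,243) and (358,245). The jug, brush, ball and clothespin are well away from it.

```bash
sed -i 's/^from plant/from scipy.spatial.transform import Rotation as Ro\nfrom plant/; s/np.array(c\["rotation"\])/Ro.from_euler("xyz",c["rotation"],degrees=True).as_matrix()/' h.py
cat >> h.py <<'E'
def model(z=.0885-.0008):
    a=np.radians([33,11,-11,-33]);return np.r_[[[.032,.09,.097]],np.c_[.123-.175*np.cos(a),.175*np.sin(a),np.full(4,z)]]
def toW(p,M):
    c,s=np.cos(p[2]),np.sin(p[2]);return np.c_[p[0]+c*M[:,0]-s*M[:,1],p[1]+s*M[:,0]+c*M[:,1],M[:,2]]
E
python3 - <<'E'
from h import *
for n in ["top","scene"]:
    c=capture(n);save(c,n+"1.png")
    for t in ["caddy","knob_top","tab1_top","tab2_top","tab3_top","tab4_top","jug","ball","brush","clothespin"]:
        for d in search_frame(c,t)[:4]: 
            b=np.array(d["bbox"]);print(n,t,round(d["conf"],2),b.round(),at_z(c,(b[0]+b[2])/2,(b[1]+b[3])/2,.085).round(3))
E
```

```text
top caddy 0.88 [263. 173. 390. 258.] [ 0.566 -0.101  0.085]
top caddy 0.59 [290. 219. 317. 241.] [ 0.54  -0.047  0.085]
top knob_top 0.62 [267. 174. 386. 254.] [ 0.57  -0.102  0.085]
top knob_top 0.56 [ 56. 144. 146. 201.] [0.727 0.4   0.085]
top tab1_top 0.76 [272. 197. 291. 227.] [ 0.587 -0.003  0.085]
top tab2_top 0.69 [290. 222. 316. 242.] [ 0.536 -0.045  0.085]
top tab3_top 0.56 [314. 237. 340. 251.] [ 0.502 -0.093  0.085]
top tab4_top 0.52 [346. 238. 372. 251.] [ 0.493 -0.163  0.085]
top jug 0.75 [ 55. 143. 146. 198.] [0.731 0.401 0.085]
top jug 0.38 [416. 151. 452. 184.] [ 0.649 -0.362  0.085]
top ball 0.63 [415. 151. 451. 184.] [ 0.65  -0.359  0.085]
top ball 0.54 [289. 222. 316. 240.] [ 0.538 -0.044  0.085]
top brush 0.72 [267. 170. 387. 255.] [ 0.573 -0.104  0.085]
top brush 0.65 [112. 243. 150. 306.] [0.485 0.342 0.085]
top clothespin 0.7 [451. 235. 466. 267.] [ 0.452 -0.38   0.085]
top clothespin 0.49 [288. 220. 314. 245.] [ 0.534 -0.04   0.085]
scene caddy 0.74 [180. 201. 303. 279.] [ 0.597 -0.139  0.085]
scene knob_top 0.95 [184. 204. 305. 278.] [ 0.605 -0.136  0.085]
scene tab1_top 0.51 [260. 201. 285. 215.] [ 0.595 -0.011  0.085]
scene tab1_top 0.46 [295. 131. 335. 160.] [0.546 0.275 0.085]
scene tab1_top 0.3 [210. 209. 234. 225.] [ 0.512 -0.105  0.085]
scene tab2_top 0.47 [236. 204. 263. 214.] [ 0.55  -0.045  0.085]
scene tab3_top 0.7 [212. 210. 233. 222.] [ 0.51  -0.102  0.085]
scene tab4_top 0.51 [189. 224. 209. 240.] [ 0.499 -0.174  0.085]
scene jug 0.81 [362. 100. 424. 186.] [0.727 0.411 0.085]
scene ball 0.83 [175. 319. 218. 364.] [ 0.687 -0.393  0.085]
scene brush 0.89 [295. 131. 337. 159.] [0.545 0.28  0.085]
scene clothespin 0.55 [104. 304. 133. 324.] [ 0.519 -0.432  0.085]
```

View pics/scene1.png

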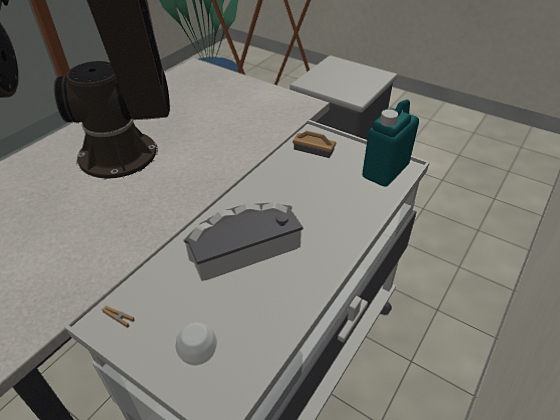

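```bash
cat > fit.py <<'E'
from h import *
from scipy.optimize import least_squares
def fit(obs,M=model(),loss="soft_l1"):
    # obs: list of (cam, index, u, v)
    f=lambda p: np.concatenate([(proj(c,toW(p,M)[i:i+1])[0]-[u,v]) for c,i,u,v in obs])
    s=least_squares(f,[.57,-.1,-.54],loss=loss,x_scale=[.01,.01,.1]);return s.x,f(s.x).reshape(-1,2)
E
python3 - <<'E'
from fit import *
t=capture("top");s=capture("scene")
mid=lambda a,b,c,d:((a+c)/2,(b+d)/2)
T=[(293,186),mid(272,197,291,227),mid(290,222,316,242),mid(314,237,340,251),mid(346,238,372,251)]
S=[(281,218),mid(260,201,285,215),mid(236,204,263,214),mid(212,210,233,222),mid(189,224,209,240)]
oT=[(t,i,*p) for i,p in enumerate(T)];oS=[(s,i,*p) for i,p in enumerate(S)]
for o in (oT,oS[:1]+oS[3:],oT+oS):
    p,e=fit(o);print(p.round(4),np.degrees(p[2]).round(1));print(e.round(1).tolist())
print(toW(p,model()).round(3))
E
```

```text
[ 0.561  -0.0945 -0.5373] -30.8
[[0.0, 2.3], [-0.8, -1.6], [-1.5, -0.4], [2.3, -0.2], [0.6, 0.4]]
[ 0.5685 -0.1017 -0.5056] -29.0
[[0.4, 0.1], [-2.0, 0.4], [0.6, -0.6]]
[ 0.5634 -0.0963 -0.5486] -31.4
[[1.1, 0.8], [-0.0, -3.2], [-0.9, -1.8], [2.7, -1.3], [1.0, -0.3], [0.1, -0.8], [1.1, -2.9], [-2.9, -3.1], [-1.6, -2.3], [0.3, -4.1]]
[[ 0.638 -0.036  0.097]
 [ 0.593 -0.003  0.088]
 [ 0.539 -0.042  0.088]
 [ 0.504 -0.099  0.088]
 [ 0.493 -0.165  0.088]]
```

```bash
python3 -m creep '[[0,0.3,0.6,0.4,0,0,4],[0,0.5,1,0.4,0,0,4],[0,0.5,1,0.4,0,0,4],[0,0.5,1,0.4,0,0,4],[0,0.5,1,0.4,0,0,4],[0,0.5,1,0,0,0,4],[0,0.5,1,0,0,0,4],[0,0.5,1,0,0,0,4]]' 10
python3 -m creep '[[0,0.5,1,0,0,0,0],[0,0.5,1,0,0,0,0],[0,0.5,1,0,0,0,0],[0,0.5,1,0,0,0,0],[0,0.5,1,0,0,0,0],[0,0.5,1,0,0,0,0],[0,0.5,1,0,0,0,0],[0,0.5,1,0,0,0,0]]'
python3 -m creep '[[0,0.5,1,0,0,0,0],[0,0.5,1,0,0,0,0],[0,0.5,1,0,0,0,0],[0,0.4,0.6,0,0,0,0],[0,0,0,0,0,0,0],[0,0,0,0,0,0,0]]'
python3 - <<'E'
from h import *
c=capture("wrist");save(c,"w1.png");print(c["origin"],c["rotation"])
for t in ["caddy","knob_top","tab1_top","tab2_top","tab3_top","tab4_top"]:
    for d in search_frame(c,t)[:4]: print(t,round(d["conf"],2),np.round(d["bbox"]))
E
```

```text
time_s: 2.07
tcp_pos: [0.398, -0.4122, 0.2958]
eef_rot: [-179.9, 0.0, -121.2]
contact_force: [0.0, -0.3, 0.7]
gripper_width: 0.0397
gripper_force: 0.0
time_s: 2.73
tcp_pos: [0.4979, -0.2121, 0.2957]
eef_rot: [-180.0, 0.0, -121.4]
contact_force: [0.2, -0.7, -1.0]
gripper_width: 0.0002
gripper_force: 0.0
time_s: 3.23
tcp_pos: [0.5453, -0.1226, 0.2952]
eef_rot: [180.0, -0.0, -121.3]
contact_force: [-0.2, -0.9, 0.4]
gripper_width: 0.0004
gripper_force: 0.0
[ 0.49993977 -0.19385578  0.43495963] [ 1.62042518e+02 -3.46338451e-03  1.48740042e+02]
caddy 0.84 [227. 105. 338. 290.]
knob_top 0.91 [227. 102. 340. 291.]
tab2_top 0.87 [306. 214. 328. 262.]
tab3_top 0.92 [307. 167. 329. 215.]
tab4_top 0.7 [277. 114. 322. 169.]
```

View pics/w1.png

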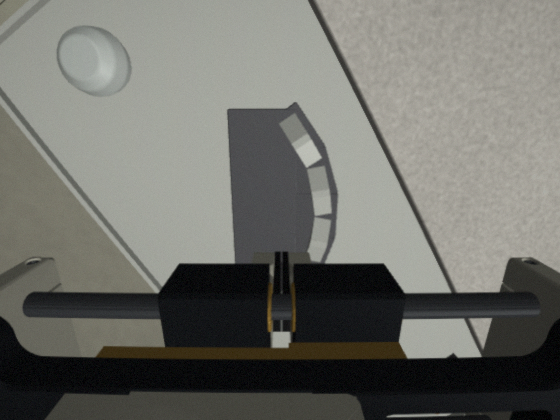

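The wrist view shows tabs 4 to 2 at about (301,140), (319,190) and (317,238). The fingers hide the knob end, so I'm backing off toward it.

```bash
python3 -m creep '[[0,0.5,0.9,0,0,0,0],[0,0.5,0.9,0,0,0,0],[0,0.5,0.9,0,0,0,0],[0,0.5,0.9,0,0,0,0],[0,0.5,0.9,0,0,0,0],[0,0.5,0.9,0,0,0,0],[0,0,0,0,0,0,0],[0,0,0,0,0,0,0]]'
python3 - <<'E'
from fit import *
c=capture("wrist");save(c,"w2.png");obs=[]
for i,t in enumerate(["knob_top","tab1_top","tab2_top","tab3_top","tab4_top","caddy"]):
    for k,d in enumerate(outline_of(c,t)[:2]):
        m=d["region"];v,u=np.nonzero(m);print(t,round(d["conf"],2),np.round(d["bbox"]),u.mean().round(1),v.mean().round(1))
        if k==0 and 1<=i<=4: obs.append((c,i,u.mean(),v.mean()))
p,e=fit(obs);print(p,e.round(1).tolist());print(toW(p,model()).round(3).tolist())
img=cv2.cvtColor(c["frame"],cv2.COLOR_RGB2BGR)
for q in proj(c,toW(p,model())): cv2.circle(img,tuple(int(x) for x in q.round()),2,(0,0,255),-1)
a=np.array([[.0675,.1325,.075],[.0675,-.1325,.075],[0.0675,.1325,0],[.0675,-.1325,0]])
for q in proj(c,toW(p,a)): cv2.circle(img,tuple(int(x) for x in q.round()),2,(0,255,255),-1)
cv2.imwrite("pics/w2o.png",img)
E
```

```text
time_s: 4.25
tcp_pos: [0.6203, 0.0123, 0.2948]
eef_rot: [180.0, -0.0, -121.3]
contact_force: [0.6, -0.2, 0.5]
gripper_width: 0.0005
gripper_force: 0.0
knob_top 0.65 [219.   0. 344. 205.] 275.6 93.6
knob_top 0.57 [273. 147. 318. 196.] 295.7 170.6
tab1_top 0.69 [274. 146. 318. 195.] 295.7 170.6
tab1_top 0.67 [413. 281. 483. 353.] 445.6 325.8
tab2_top 0.73 [305.  89. 331. 148.] 316.9 117.2
tab3_top 0.66 [305.  23. 330.  87.] 319.2 53.5
tab4_top 0.64 [290.   0. 320.  27.] 306.1 9.1
caddy 0.59 [215.   2. 340. 202.] 275.6 93.6
[ 0.5596242  -0.09308159 -0.59526376] [[-2.7, 1.0], [1.5, 1.2], [4.5, -0.1], [-1.7, -24.0]]
[[0.637, -0.037, 0.097], [0.593, -0.001, 0.088], [0.538, -0.038, 0.088], [0.501, -0.093, 0.088], [0.487, -0.159, 0.088]]
```

View pics/w2o.png

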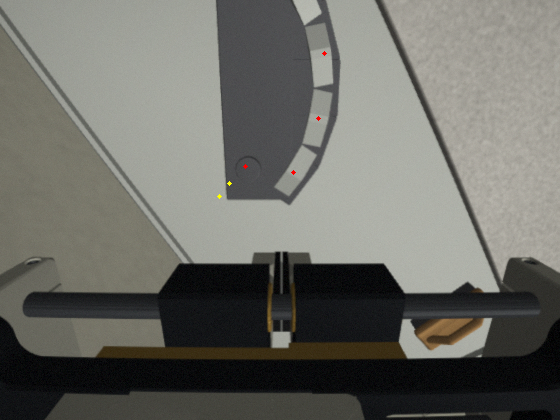

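Tabs 1 to 3, the knob (248,167) and the lid corner (228,198) are in view, but tab 4 is cut off at the top and skewed the fit. I'll refit with both wrist views and the lid corners.

Run:
```python
from fit import *
c=capture("wrist")
c1=dict(c,origin=[.49993977,-.19385578,.43495963],rotation=[162.042518,-.00346,148.740042])
M=np.r_[model(),[[.0675,.1325,.075],[.0675,-.1325,.075]]]
o2=[(c,0,248,167),(c,1,295.7,170.6),(c,2,316.9,117.2),(c,3,319.2,53.5),(c,5,228,198)]
o1=[(c1,3,318,191),(c1,4,300.5,141),(c1,6,228,109)]
for o in (o2,o2+o1,(o2+o1)[1:4]+o1[:2]):
    p,e=fit(o,M);print(p.round(4),np.degrees(p[2]).round(2),e.round(1).tolist());print(toW(p,M).round(4)[:5].tolist())
p,e=fit(o2+o1,M)
img=cv2.cvtColor(c["frame"],cv2.COLOR_RGB2BGR)
a=np.radians(np.linspace(-40,40,60))
for rr,z in((.164,.0877),(.186,.0877)):
    q=proj(c,toW(p,np.c_[.123-rr*np.cos(a),rr*np.sin(a),0*a+.082]))
    cv2.polylines(img,[q.round().astype(int)],False,(0,0,255))
for q in proj(c,toW(p,M)): cv2.circle(img,tuple(int(x) for x in q.round()),1,(0,255,255),-1)
cv2.imwrite("pics/w3.png",cv2.resize(img[:220,180:380],None,fx=2.7,fy=2.7))
```

```text
[ 0.5616 -0.095  -0.5401] -30.94 [[-0.1, 1.2], [-0.2, 0.4], [1.1, -0.7], [0.4, -2.2], [-4.6, 1.0]]
[[0.6354, -0.0342, 0.097], [0.5903, -0.001, 0.0877], [0.537, -0.0413, 0.0877], [0.5026, -0.0985, 0.0877], [0.4922, -0.1645, 0.0877]]
[ 0.5618 -0.0942 -0.5427] -31.09 [[-0.1, 1.9], [-0.2, 1.2], [1.2, 0.2], [0.7, -1.2], [-4.6, 1.5], [2.0, 0.5], [-0.2, -1.6], [-6.4, -2.8]]
[[0.6357, -0.0336, 0.097], [0.5907, -0.0003, 0.0877], [0.5373, -0.0404, 0.0877], [0.5028, -0.0976, 0.0877], [0.4923, -0.1635, 0.0877]]
[ 0.5626 -0.0943 -0.5416] -31.03 [[-0.7, 1.4], [0.5, 0.4], [-0.0, -1.0], [1.3, 0.7], [-0.9, -1.4]]
[[0.6364, -0.0337, 0.097], [0.5914, -0.0004, 0.0877], [0.538, -0.0406, 0.0877], [0.5036, -0.0978, 0.0877], [0.4931, -0.1637, 0.0877]]
```

View pics/w3.png

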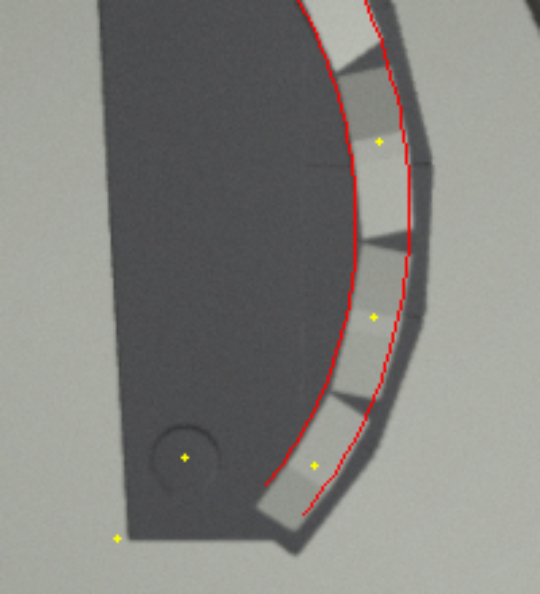

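Run:
```python
from h import *
p=[.5622,-.0943,-.542];a=np.radians(np.linspace(33,-35,25))
W=toW(p,np.c_[.123-.175*np.cos(a),.175*np.sin(a),0*a])
t=np.array(r.get_state()["tcp_pos"]);print(t,((W[0]-t)/.025).round(2)); 
print((np.diff(W,axis=0)/.025)[:,:2].round(2).tolist());print(W[::8].round(4))
```

```text
[0.61985039 0.01098336 0.29566467] [ -1.15  -0.45 -11.83]
[[-0.31, -0.16], [-0.3, -0.17], [-0.29, -0.19], [-0.28, -0.2], [-0.27, -0.22], [-0.26, -0.23], [-0.25, -0.24], [-0.24, -0.25], [-0.22, -0.27], [-0.21, -0.28], [-0.2, -0.29], [-0.18, -0.3], [-0.17, -0.3], [-0.15, -0.31], [-0.14, -0.32], [-0.12, -0.32], [-0.1, -0.33], [-0.09, -0.34], [-0.07, -0.34], [-0.05, -0.34], [-0.04, -0.34], [-0.02, -0.35], [-0.0, -0.35], [0.02, -0.35]]
[[ 5.910e-01 -4.000e-04  0.000e+00]
 [ 5.363e-01 -4.200e-02  0.000e+00]
 [ 5.018e-01 -1.016e-01 -0.000e+00]
 [ 4.930e-01 -1.698e-01 -0.000e+00]]
```

Down to z ≈ 0.125 above tab 1.

```bash
python3 -m creep '[[0,-0.4,-0.15,-0.9,0,0,0],[0,-0.4,-0.15,-1,0,0,0],[0,-0.35,-0.15,-1,0,0,0],[0,0,0,-1,0,0,0],[0,0,0,-1,0,0,0],[0,0,0,-1,0,0,0],[0,0,0,-0.9,0,0,0],[0,0,0,0,0,0,0]]'
python3 -c "
from h import *
c=capture('wrist');save(c,'w4.png');s=r.get_state();print(s['tcp_pos'],s['contact_force'])"
```

```text
time_s: 5.32
tcp_pos: [0.5884, -0.0004, 0.121]
eef_rot: [179.7, -0.3, -121.4]
contact_force: [-0.1, -1.4, -0.5]
gripper_width: 0.0004
gripper_force: 0.0
[ 5.89771921e-01 -2.91307784e-04  1.23537446e-01] [ 0.04086396 -0.42124375  0.46696257]
```

View pics/w4.png

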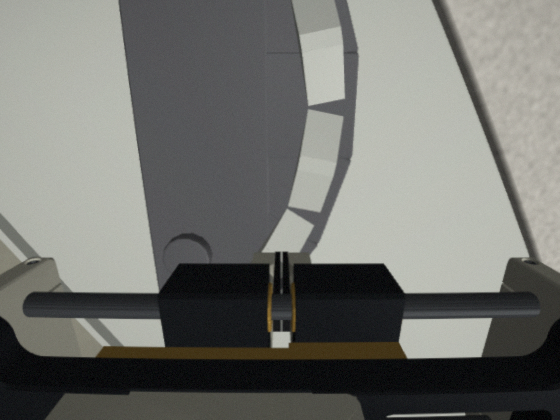

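The fingertips are over tab 1, just past its near ramp. Now descending gently.

```bash
python3 -m creep '[[0,0.04,0,-0.2,0,0,0],[0,0,0,-0.2,0,0,0],[0,0,0,-0.1,0,0,0],[0,0,0,-0.1,0,0,0],[0,0,0,0,0,0,0],[0,0,0,0,0,0,0]]'
python3 -c "
from h import *
for _ in range(4):
  capture('wrist');s=r.get_state();print(s['tcp_pos'],s['contact_force'])"
```

```text
time_s: 5.87
tcp_pos: [0.5924, 0.0004, 0.1107]
eef_rot: [-180.0, 0.0, -121.4]
contact_force: [0.4, 0.0, -0.6]
gripper_width: 0.0006
gripper_force: 0.0
[5.92460784e-01 4.19112302e-04 1.10724047e-01] [ 0.27538419 -0.49003325 -0.20969557]
[5.92469709e-01 3.88176314e-04 1.10745200e-01] [ 0.20315199  0.28429749 -0.22458844]
[5.92465518e-01 4.29417208e-04 1.10707956e-01] [ 0.39940161 -1.01990209 -0.14100724]
[5.92420633e-01 4.34881560e-04 1.10643811e-01] [-0.05350831  0.14536678  0.30648718]
```

```bash
python3 -m creep '[[0,-0.03,0,-0.12,0,0,0],[0,-0.03,-0.03,-0.12,0,0,0],[0,0,0,-0.1,0,0,0],[0,0,0,-0.1,0,0,0],[0,0,0,0,0,0,0],[0,0,0,0,0,0,0]]'
python3 -c "
from h import *
for _ in range(3):
  c=capture('wrist');s=r.get_state();print(s['tcp_pos'],s['contact_force'])"
```

```text
time_s: 6.57
tcp_pos: [0.5905, -0.0005, 0.099]
eef_rot: [180.0, -0.0, -121.4]
contact_force: [0.1, -0.5, -0.4]
gripper_width: 0.0008
gripper_force: 0.0
[ 5.90517039e-01 -4.58651432e-04  9.90816561e-02] [ 0.56664657 -0.20098427 -0.43532723]
[ 5.90627141e-01 -4.39012645e-04  9.92184582e-02] [-0.31378785  0.12044683  0.40712436]
[ 5.90658510e-01 -4.36751931e-04  9.92880141e-02] [1.0554474  0.55421021 0.45944261]
```

```bash
python3 -m creep '[[0,-0.31,-0.16,0,0,0,0],[0,-0.3,-0.17,0,0,0,0],[0,-0.29,-0.19,0,0,0,0],[0,-0.28,-0.2,0,0,0,0],[0,-0.27,-0.22,0,0,0,0],[0,-0.26,-0.23,0,0,0,0],[0,-0.25,-0.24,0,0,0,0],[0,-0.24,-0.25,0,0,0,0]]'
python3 -c "
from h import *
c=capture('scene');s=r.get_state();print(s['tcp_pos'],s['contact_force'])
a=cv2.imread('pics/scene1.png')[170:290,160:330];b=cv2.cvtColor(c['frame'],cv2.COLOR_RGB2BGR)[170:290,160:330]
cv2.imwrite('pics/cmp.png',cv2.resize(np.hstack([a,b]),None,fx=2.3,fy=2.3,interpolation=cv2.INTER_CUBIC))"
```

```text
time_s: 7.38
tcp_pos: [0.5351, -0.0425, 0.0996]
eef_rot: [-180.0, 0.0, -121.4]
contact_force: [-0.4, 0.2, 1.3]
gripper_width: 0.0006
gripper_force: 0.4
[ 0.53378423 -0.04341203  0.09939162] [-1.63764056 -1.42133502  0.70905832]
```

View pics/cmp.png

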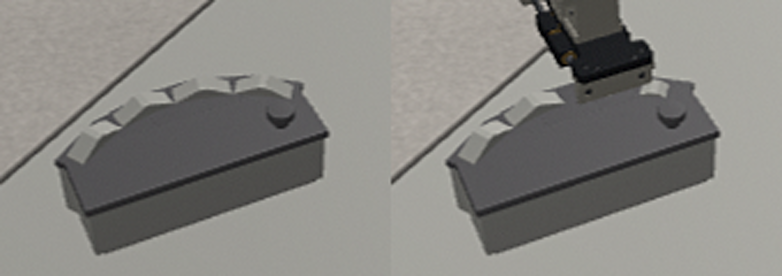

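Before and after side by side: tab 1 (655,90 on the right) is now nearly flush with the lid. The caddy hasn't moved and tabs 3 and 4 are still up, so I'll continue the stroke.

```bash
python3 -m creep '[[0,-0.2,-0.25,0,0,0,0],[0,-0.2,-0.27,0,0,0,0],[0,-0.2,-0.29,0,0,0,0],[0,-0.18,-0.3,0,0,0,0],[0,-0.17,-0.3,0,0,0,0],[0,-0.15,-0.31,0,0,0,0],[0,-0.14,-0.32,0,0,0,0],[0,-0.12,-0.32,0,0,0,0]]'
python3 -c "
from h import *
c=capture('scene');s=r.get_state();print(s['tcp_pos'],s['contact_force'])"
```

```text
time_s: 8.1
tcp_pos: [0.5013, -0.1017, 0.0994]
eef_rot: [180.0, -0.0, -121.4]
contact_force: [0.1, 0.6, 1.4]
gripper_width: 0.0007
gripper_force: 0.4
[ 0.50065847 -0.10264307  0.09927149] [-0.99384696 -1.81796698  1.11473796]
```

```bash
python3 -m creep '[[0,-0.08,-0.33,0,0,0,0],[0,-0.08,-0.34,0,0,0,0],[0,-0.06,-0.34,0,0,0,0],[0,-0.05,-0.34,0,0,0,0],[0,-0.03,-0.34,0,0,0,0],[0,-0.02,-0.35,0,0,0,0],[0,0,-0.35,0,0,0,0],[0,0.01,-0.3,0,0,0,0]]'
python3 -c "
from h import *
c=capture('scene');s=r.get_state();print(s['tcp_pos'],s['contact_force'])"
```

```text
time_s: 8.82
tcp_pos: [0.494, -0.1692, 0.0994]
eef_rot: [-180.0, -0.0, -121.4]
contact_force: [0.1, 1.1, 0.9]
gripper_width: 0.0008
gripper_force: 0.4
[ 0.49407722 -0.16990123  0.09932735] [ 0.89116926 -2.15313858  0.42705321]
```

```bash
python3 -m creep '[[0,0,0,0.3,0,0,0],[0,0,-0.2,0.5,0,0,0],[0,0,-1,0.3,0,0,0],[0,0,-1,0,0,0,0],[0,0,-1,0,0,0,0],[0,0,-1,0,0,0,0],[0,0,-1,0,0,0,0],[0,0,0,0,0,0,0]]'
python3 -c "
from h import *
c=capture('scene');s=r.get_state();print(s['tcp_pos'],s['contact_force'])
a=cv2.imread('pics/scene1.png')[170:290,160:330];b=cv2.cvtColor(c['frame'],cv2.COLOR_RGB2BGR)[170:290,160:330]
cv2.imwrite('pics/cmp2.png',cv2.resize(np.hstack([a,b]),None,fx=2.3,fy=2.3,interpolation=cv2.INTER_CUBIC))"
```

```text
time_s: 9.53
tcp_pos: [0.4941, -0.3011, 0.1272]
eef_rot: [-180.0, -0.0, -121.5]
contact_force: [0.2, -0.1, -0.1]
gripper_width: 0.0001
gripper_force: 0.0
[ 0.4938642  -0.29970952  0.12698727] [-0.15737969  0.49808833 -0.16887659]
```

View pics/cmp2.png

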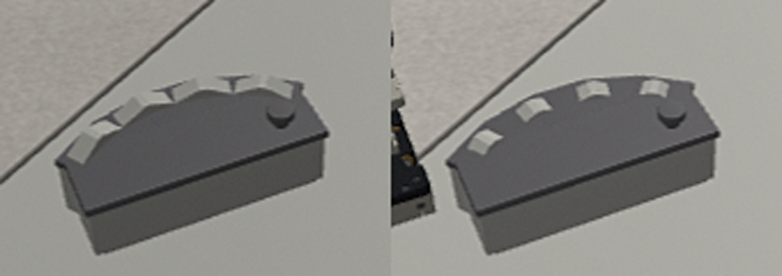

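All four tabs (485,141), (533,110), (593,91) and (655,88) are down evenly, and the caddy hasn't moved. I'll raise the arm clear and hand the job in.

```bash
python3 -m creep '[[0,0,0,0.6,0,0,0],[0,0,0,1,0,0,0],[0,0,0,1,0,0,0],[0,0,0,1,0,0,0],[0,0,0,0.5,0,0,0],[0,0,0,0,0,0,0],[0,0,0,0,0,0,0],[0,0,0,0,0,0,0]]'
python3 -c "
from h import *
print(close_job())"
```

```text
time_s: 10.25
tcp_pos: [0.4936, -0.2973, 0.2288]
eef_rot: [179.9, 0.0, -121.3]
contact_force: [-0.3, -0.3, 0.1]
gripper_width: 0.0004
gripper_force: 0.0
the job is handed in; nothing more can be done
None
```

I pressed all four tabs down in order in one stroke from the knob end, raised the arm clear and handed the job in at about 10 s. The last picture shows all four tabs down and the caddy unmoved, but the hand-in returned no verdict.

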